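# Assemble the pocket torch, draw it from its charging stand and hold it up at a slant

## Task

Put the desk torch together and hold it out for the typist: take the lamp head (the wider, flat-topped of the two heads in the bamboo rack), slide its stem fully home into the open top of the torch handle while the handle stands in its charging stand, and let go of it. Then grip the handle, draw the whole torch up out of the stand, lean it over to about 45 degrees (halfway between upright and level, lamp head uppermost, leaning whichever way you like) and finish still holding it there by the handle, motionless, all of it at least 10 cm above the desk and with the lamp head still home. Leave the slim domed head in the rack and do not disturb the other things on the desk.

Things in the scene. Friction and masses are not known exactly. Their poses are not given: they have to be found in the camera images.
- handle: torch handle: aluminium tube, 32 mm outside diameter, 130 mm long, about 150 g, dark rings round its middle. Origin at the centre of its foot, z along its axis to the open end. Starts upright in the stand, foot 8 mm and rim 138 mm above the desk (83 mm stand out). Open end: round bore 18 mm in diameter, 42 mm deep.
- mouth (a point): centre of the handle's open end, on the plane of its rim (130 mm from the foot, along the handle's z); moves with the handle.
- stand: charging stand fixed to the desk: black plastic block 84 x 84 mm, 55 mm high, with a 35 mm round well, 47 mm deep, in the middle of its top, in which the handle stands loosely (nothing latches it). Origin at the centre of its underside, z up.
- rack: bamboo rack fixed to the desk: block 40 mm (its x) by 140 mm (its y), 45 mm high, with two upright through-holes, 19 mm in diameter, at y = -40 and +40 mm. A head stands in each hole, its shoulder resting on the rack's top; which head is in which hole varies. Origin at the centre of its underside, z up.
- lamp_head: lamp head, the one to use: aluminium cylinder 28 mm across, 26 mm high, flat top (dark rim, lens), on a steel stem 16 mm across, 38 mm long, its last 8 mm tapering to 8 mm; about 45 g. Origin on the axis at the shoulder (underside of the cylinder), z up, away from the stem. Fully home, its shoulder lies on the handle's rim; it drops in by its own weight (1 mm clearance), no latch.
- plug: the other head, not to be used: slim domed aluminium head, 18 mm in diameter (21 mm at the shoulder) and 36 mm high above the same kind of stem. Origin on its axis at the shoulder, z up. To be left in the rack.
- roller_a: bystander: grey plastic correction-tape roller, 78 x 20 mm, 31 mm high, lying between the stand and the rack. Origin at the underside.
- roller_b: bystander: a second roller just like it, nearer the robot, on its right.
- saucer: bystander: white ceramic saucer, 140 mm across, 20 mm high, at the back. Origin at the centre of its underside.
- mug: bystander: white ceramic mug, 76 mm across, 85 mm high, at the back left. Origin at the centre of its underside.
- eraser: bystander: dark rubber eraser, 45 x 24 x 14 mm, near the robot, on its left. Origin at the centre of its underside.
- stapler: bystander: black and steel stapler, 130 x 36 mm, 62 mm high, at the back right. Origin at the centre of its underside.

How it is judged:
By the outcome, as a careful person would: the job done as asked, in the order asked, and still so for the second after the job is handed in, while the arm keeps its last pose, push and grip.
It also fails if it takes over 54 s, if anything falls off the work surface, if the arm or the gripper's body presses on something with over 40 N, if the wrist force passes 120 N, or if a joint passes its speed limit or range.

## Robot

A 6-joint arm with a two-finger parallel gripper is mounted at the origin on the work surface. World frame = base frame: x ahead of the robot, y to its left, z up, the work surface at z = 0. Lengths are in m, angles in rad, forces in N, time in s.
With the tool pointing down it reaches from about 0.375 to 0.9 m from the base axis. Payload 3.1 kg.
Tool frame: the origin (TCP) lies between the finger pads; the fingertips stand 8 mm ahead of it and the grasp point (between the pads) lies 11 mm behind it; z points along the fingers, y is the line along which they close (so a half turn about z gives the same grasp; the last joint's range is limited). The gripper opens to 87 mm and grips with 3 to 60 N. Pads are 19 mm wide; open, the fingers measure 117 mm over their backs; the gripper's body (75 mm by 190 mm) begins 51 mm behind the grasp point.
Start: joints at [1.089, 0.527, 1.433, -0, 1.181, -0.178], TCP at [0.186, 0.597, 0.204] pointing down, gripper open.
Joint ranges: [-3.08, 3.08], [-0.75, 2.2], [0.22, 2.44], [-1.43, 4.57], [0, 2.65], [-2.85, 2.85]. Speed limits (rad/s): [2.79, 2.79, 3.14, 3.14, 3.14, 3.14].

## Interface

Orientations are given as a unit quaternion [x, y, z, w].
In Python, from rig import robot gives the robot as it stands.
- The arm moves only by the tool move_arm, never from a script. Its argument "motion" is text: rows parted by semicolons, each of 5 numbers parted by spaces: the opening, from -1 (shut) to 1 (fully open), then the shift along the tool's x, y, z normalised to -1 to 1, where 1 is 0.2 m, then the turn about the tool's z normalised to -1 to 1, where 1 is pi rad. A call has 1 to 12 rows; each row is the pose to reach, as a shift and turn from the pose commanded when the call began, along the tool's axes at that moment, turning the shorter way round; what a row does not reach only later rows make up. A row lasts 1/12 s, in which the tool goes at most 41.7 mm and 7.16 degrees, less where a joint would pass 70% of its speed; a pose out of reach is approached as far as the arm can. A call with a number of a shift or a turn outside -1 to 1 is refused whole. A call with a gripper value outside its range is refused whole. The fingers move at their own pace and stop on an object; "newtons" is the grip in N (left out, the last holds). Time passes only in rows, so rows that repeat a pose let the fingers close. It gives the time, the measured TCP pose, the force, the opening and the grip force at its end, in the units of the state.
- robot.get_obs(): the state, without advancing time (a new reading comes with each control period).
- robot.camera(name): name is "scene" or "top"; returns (picture, depth): 384x512x3 uint8, red, green, blue; 384x512 float32, m along the optical axis (not along the pixel's ray), 0 where there is no reading.
- robot.camera_model(name): a dict with "mtx" (3x3 intrinsics, pixels), "D" ([k1, k2, p1, p2, k3] as OpenCV has them; the pictures are not rectified), "position" and "attitude" of the camera in the world. Camera axes: x right, y down, z forward; pixel columns grow to the right and rows downward; lengths in m; the calibration is good to about 2 mm. A picture is of the moment at which its call begins. camera_model takes no time and is no camera call.
- robot.hand_in(): hands the job in; it is judged then, once.
The state is a dict: "time": time; "q": joint angles; "joint_velocities": joint speeds; "joint_torque": joint torques, N m; "position": TCP position; "tool_rot": TCP orientation; "ft_force": force on the tool from outside, world axes, zero at the start; "moment": the same for the moment, N m; "grip_width": finger opening in m; "grip_force": force on a finger pad.
Only numpy, scipy, OpenCV 4.12 (cv2) and the standard library are available. Lean on these libraries where they do the work, as an engineer would, in place of code of your own. Each camera call takes 0.05 s, during which the arm holds its last target. There are 200 camera calls.

## Working session

There is one attempt and no reset: what is moved stays moved. The work goes in short steps, Python scripts to look and compute and a tool call to move; the robot and the scene stay as the last step left them, time stands still between calls to the robot, and variables do not carry over. Pictures are saved under pics/ and viewed, at most 10 in all, crops included, and the job is handed in when it is done.

Besides the shell and the picture viewer there is one more tool, called after "Emit:" as a command line: name --argument value ..., lists and objects as JSON in quotes. move_arm: Moves the arm, as the interface text tells. Its arguments: {"type":"object","properties":{"motion":{"type":"string"},"newtons":{"type":"number"}},"required":["motion"]}

```bash
mkdir -p pics; cat > h.py <<'E'
import numpy as np, cv2
from scipy.spatial.transform import Rotation as R
from rig import robot
def model(n):
    m=robot.camera_model(n); a=np.array(m["attitude"],float)
    Rm=a if a.shape==(3,3) else R.from_quat(a).as_matrix()
    return np.array(m["mtx"]),np.array(m["D"]),np.array(m["position"]),Rm
def at_z(n,uv,z):
    "world points where pixel rays meet the plane of height z"
    K,D,p,Rm=model(n); x=cv2.undistortPoints(np.array(uv,float).reshape(-1,1,2),K,D)[:,0]
    d=np.c_[x,np.ones(len(x))]@Rm.T
    return p+d*((z-p[2])/d[:,2])[:,None]
def cloud(n,dep):
    K,D,p,Rm=model(n); h,w=dep.shape
    uv=np.stack(np.meshgrid(np.arange(w),np.arange(h)),-1).reshape(-1,1,2).astype(float)
    x=cv2.undistortPoints(uv,K,D)[:,0]
    return (p+(np.c_[x,np.ones(len(x))]*dep.reshape(-1,1))@Rm.T).reshape(h,w,3)
def save(im,f): cv2.imwrite("pics/"+f,im[...,::-1])
E
python3 - <<'E'
from h import *
for n in("top","scene"):
    im,d=robot.camera(n); np.savez(n+"0.npz",im=im,d=d)
    print(n,robot.camera_model(n)); save(cv2.resize(im,(800,600)),n+"0.png")
o=robot.get_obs(); print(o); print(R.from_quat(o["tool_rot"]).as_matrix().round(3))
E
```

```text
top {'mtx': array([[404.46689725,   0.        , 248.57670519],
       [  0.        , 404.46689725, 185.96756233],
       [  0.        ,   0.        ,   1.        ]]), 'D': array([0.02810185, 0.        , 0.        , 0.        , 0.        ]), 'position': array([0.45878054, 0.00262576, 1.02928321]), 'attitude': array([-0.70275321,  0.70970265, -0.04168776,  0.02687383])}
scene {'mtx': array([[426.96393124,   0.        , 250.73612622],
       [  0.        , 426.96393124, 183.98519199],
       [  0.        ,   0.        ,   1.        ]]), 'D': array([-0.02073351,  0.        ,  0.        ,  0.        ,  0.        ]), 'position': array([1.44232003, 0.13717992, 0.93163958]), 'attitude': array([ 0.59820592,  0.69261881, -0.3120659 , -0.25503674])}
{'time': 0.1, 'q': array([ 1.08951324e+00,  5.28347722e-01,  1.43376320e+00, -4.02352203e-06,
        1.18140726e+00, -1.78490311e-01]), 'joint_velocities': array([ 0.0004964 , -0.00234258, -0.00503767,  0.00123456, -0.0007711 ,
       -0.00018968]), 'joint_torque': array([-5.77553728e-04, -4.40981913e+01, -1.77149534e+01,  6.34610653e-02,
        5.34627226e-02, -4.23770655e-05]), 'position': array([0.18600948, 0.5959556 , 0.20278867]), 'tool_rot': array([ 1.50817869e-01,  9.88561097e-01, -9.11453997e-04, -3.10113821e-04]), 'ft_force': array([ 1.03756452, -0.70945767, -0.08787424]), 'moment': array([0.0023778 , 0.07065606, 0.01416896]), 'grip_force': 0.0, 'grip_width': 0.0872778084175074}
[[-0.955  0.298 -0.001]
 [ 0.298  0.955 -0.002]
 [ 0.    -0.002 -1.   ]]
```

View pics/top0.png

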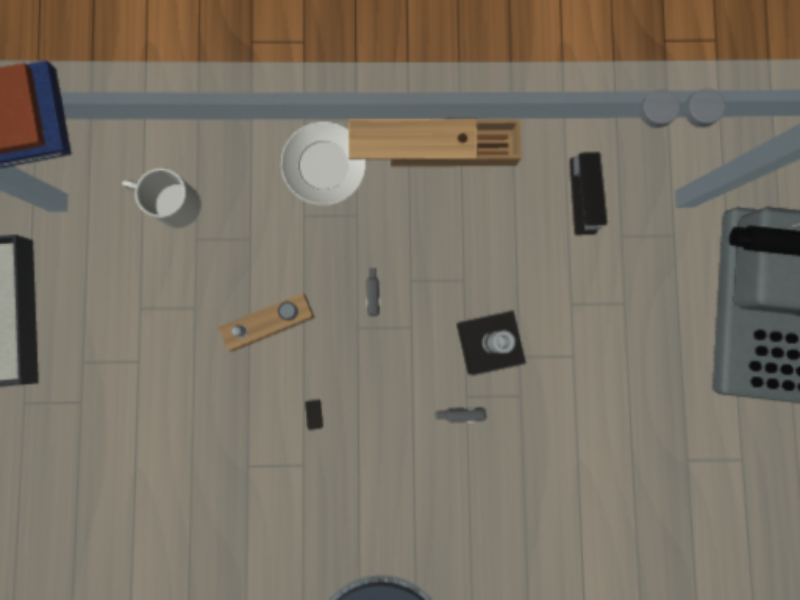

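View pics/scene0.png

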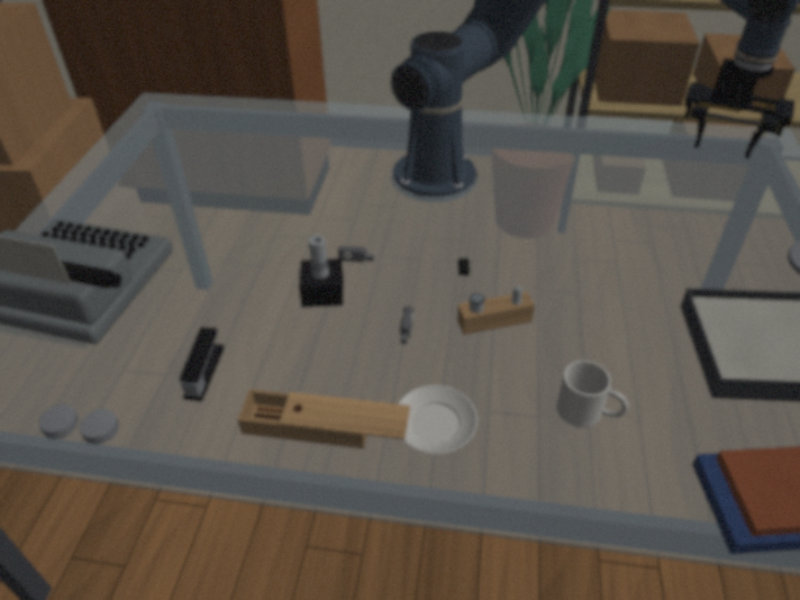

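The top picture shows the lamp head at about (288,311) in the 800-px view, the plug at (238,331), the handle's mouth at (502,342) and the stand centred near (491,343). The scene picture agrees: the wide head is the rack's right one as seen from the robot. Next I'll enlarge both.

```bash
python3 - <<'E'
from h import *
z=np.load("top0.npz"); im=z["im"]; s=8
a=im[184:228,136:206]; b=im[190:250,288:340]
f=lambda c:cv2.resize(c,None,fx=s,fy=s,interpolation=cv2.INTER_CUBIC)
A,B=f(a),f(b); W=np.zeros((600,800,3),np.uint8)
A=cv2.resize(a,None,fx=6,fy=6,interpolation=cv2.INTER_CUBIC);B=cv2.resize(b,None,fx=7,fy=7,interpolation=cv2.INTER_CUBIC)
W[:A.shape[0],:A.shape[1]]=A; W[:B.shape[0],425:425+B.shape[1]]=B
save(W,"crop.png")
E
```

```text
(no output)
```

View pics/crop.png

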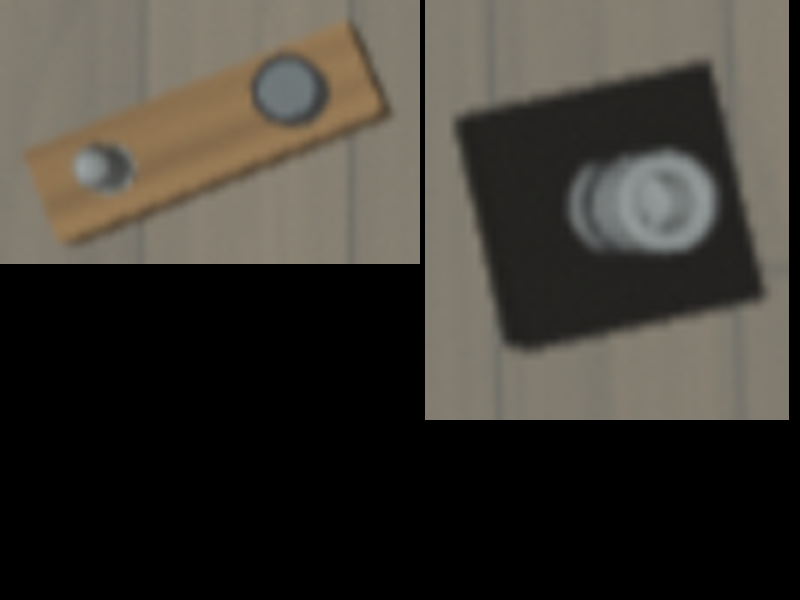

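```bash
python3 - <<'E'
from h import *
z=np.load("top0.npz"); C=cloud("top",z["d"])
A=lambda x,y:(136+(x+.5)/6-.5,184+(y+.5)/6-.5)
B=lambda x,y:(288+(x-425+.5)/7-.5,190+(y+.5)/7-.5)
def pr(n,uv,zz):
    p=at_z("top",uv,zz); print(n,p.round(4).tolist(), "depth:",[C[int(round(v)),int(round(u))].round(3).tolist() for u,v in uv])
    return p
h=pr("lamp top",[A(287,89)],.071); pr("plug top",[A(94,166)],.081)
r=pr("rack",[A(24,153),A(352,22),A(390,113),A(65,245)],.045)
m=pr("mouth",[B(666.5,201.5)],.138)
s=pr("stand",[B(455,118),B(710,63),B(765,297),B(510,350)],.055)
print("rack c",r.mean(0),"sides",np.linalg.norm(np.diff(r,axis=0),axis=1),"dir",r[1]-r[0], r[2]-r[3]); print("stand c",s.mean(0),np.linalg.norm(np.diff(s,axis=0),axis=1),s[1]-s[0])
# depth-based: centroid of points above
def cen(c,zlo,zhi,rad): 
    P=C.reshape(-1,3); k=(P[:,2]>zlo)&(P[:,2]<zhi)&(np.hypot(*(P[:,:2]-c[:2]).T)<rad); q=P[k]
    return k.sum(),q.mean(0).round(4),((q.min(0)+q.max(0))/2).round(4)
print(cen(h[0],.062,.08,.025),cen(m[0],.130,.146,.03))
o=robot.get_obs()
E
```

```text
lamp top [[0.5237, 0.1364, 0.071]] depth: [[0.524, 0.137, 0.076]]
plug top [[0.4939, 0.2093, 0.081]] depth: [[0.495, 0.211, 0.078]]
rack [[0.5007, 0.2452, 0.045], [0.5525, 0.1139, 0.045], [0.5154, 0.0985, 0.045], [0.4637, 0.2283, 0.045]] depth: [[0.501, 0.244, 0.044], [0.555, 0.116, 0.028], [0.519, 0.102, 0.002], [0.465, 0.229, 0.046]]
mouth [[0.4723, -0.1777, 0.138]] depth: [[0.474, -0.185, 0.102]]
stand [[0.503, -0.1223, 0.055], [0.5211, -0.211, 0.055], [0.4406, -0.2274, 0.055], [0.4235, -0.1394, 0.055]] depth: [[0.506, -0.129, 0.008], [0.52, -0.21, 0.055], [0.44, -0.24, 0.001], [0.42, -0.148, 0.0]]
rack c [0.50807585 0.17146477 0.045     ] sides [0.14111474 0.04021266 0.13970658] dir [ 0.05175846 -0.13127997  0.        ] [ 0.05165341 -0.12980699  0.        ]
stand c [ 0.47205265 -0.17499078  0.055     ] [0.09055294 0.08219011 0.08966944] [ 0.01817451 -0.08871032  0.        ]
(np.int64(113), array([0.525 , 0.1363, 0.0713]), array([0.5259, 0.1363, 0.069 ])) (np.int64(126), array([ 0.4724, -0.1773,  0.1364]), array([ 0.4732, -0.178 ,  0.1353]))
```

Emit:
move_arm --motion "1 -1 -0.7 0 0.284; 1 -1 -0.7 0 0.284; 1 -1 -0.7 0 0.284; 1 -1 -0.7 0 0.284; 1 -1 -0.7 0 0.284; 1 -1 -0.7 0 0.284; 1 -1 -0.7 0 0.284; 1 -1 -0.7 0 0.284; 1 -1 -0.7 0 0.284; 1 -1 -0.7 0 0.284"

```text
time: 0.93
position: [0.3349, 0.4037, 0.2035]
tool_rot: [0.561, 0.828, -0.0, -0.0]
ft_force: [0.2, 0.1, 0.4]
grip_width: 0.0871
grip_force: 0.0
```

```bash
cat >> h.py <<'E'
def delta(x,y,z,ydeg=None):
    "move_arm numbers from the present pose to a world TCP target"
    o=robot.get_obs(); T=R.from_quat(o["tool_rot"]).as_matrix()
    s=T.T@(np.array([x,y,z])-o["position"])/.2
    t=0 if ydeg is None else -((ydeg-np.degrees(np.arctan2(T[1,1],T[0,1]))+90)%180-90)/180
    print("t",round(o["time"],2),"pos",o["position"].round(4),"R",T.round(3).tolist(),"q",o["q"].round(2),"| shift",s.round(4),"turn",round(t,4))
E
python3 -c "
from h import *
delta(.5236,.1358,.12,21.5)"
```

```text
t 0.93 pos [0.3349 0.4037 0.2035] R [[-0.37, 0.929, -0.001], [0.929, 0.37, -0.0], [0.0, -0.0, -1.0]] q [0.66 0.39 1.68 0.   1.07 0.29] | shift [-1.594   0.3808  0.417 ] turn 0.0013
```

Emit:
move_arm --motion "1 -1 0.38 0.2 0; 1 -1 0.38 0.2 0; 1 -1 0.38 0.2 0; 1 -1 0.38 0.2 0; 1 -1 0.38 0.2 0; 1 -1 0.38 0.2 0; 1 -1 0.38 0.2 0"

```text
time: 1.52
position: [0.4811, 0.2442, 0.1629]
tool_rot: [0.563, 0.826, -0.0, -0.0]
ft_force: [0.3, -0.3, 0.3]
grip_width: 0.0867
grip_force: 0.0
```

Emit:
move_arm --motion "1 -0.594 0 0.2 0; 1 -0.594 0 0.2 0; 1 -0.594 0 0.2 0; 1 -0.594 0 0.2 0; 1 -0.594 0 0.2 0; 1 -0.594 0 0.2 0"

```text
time: 2.02
position: [0.5221, 0.1365, 0.1238]
tool_rot: [0.562, 0.827, 0.0, -0.001]
ft_force: [0.1, 1.0, -0.4]
grip_width: 0.0871
grip_force: 0.0
```

```bash
python3 -c "
from h import *
delta(.5236,.1358,.055,21.5)
im,d=robot.camera('top'); C=cloud('top',d); print(robot.get_obs()['ft_force'])"
```

```text
t 2.02 pos [0.5221 0.1365 0.1238] R [[-0.369, 0.929, -0.001], [0.929, 0.369, 0.001], [0.001, -0.001, -1.0]] q [ 0.05  0.53  1.72  0.    0.89 -0.33] | shift [-0.0067  0.0061  0.3439] turn 0.0008
[ 0.52043116 -0.68899394  0.34436437]
```

Emit:
move_arm --motion "1 -0.007 0.006 0.1 0; 1 -0.007 0.006 0.2 0; 1 -0.007 0.006 0.3 0; 1 -0.007 0.006 0.34 0; 1 -0.007 0.006 0.34 0; 1 -0.007 0.006 0.34 0; 1 -0.007 0.006 0.34 0"

```text
time: 2.65
position: [0.5254, 0.1346, 0.0568]
tool_rot: [0.562, 0.827, 0.001, 0.001]
ft_force: [-0.1, -1.5, 0.2]
grip_width: 0.0871
grip_force: 0.0
```

Emit:
move_arm --motion "-1 0 0 0 0; -1 0 0 0 0; -1 0 0 0 0; -1 0 0 0 0; -1 0 0 0 0; -1 0 0 0 0; -1 0 0 0 0; -1 0 0 0 0; -1 0 0 0 0; -1 0 0 0 0" --newtons 20

```text
time: 3.48
position: [0.5248, 0.1337, 0.0556]
tool_rot: [0.563, 0.827, -0.0, -0.0]
ft_force: [-0.0, -0.6, 0.1]
grip_width: 0.0282
grip_force: 0.0
```

Emit:
move_arm --motion "-1 0 0 0 0; -1 0 0 0 0; -1 0 0 0 0"

```text
time: 3.73
position: [0.5248, 0.1338, 0.0556]
tool_rot: [0.563, 0.827, -0.0, -0.0]
ft_force: [-0.2, 0.4, -0.5]
grip_width: 0.0087
grip_force: 0.0
```

```bash
python3 -c "
from h import *
for i in range(4):
    o=robot.get_obs(); print(o['position'],o['grip_force'],o['grip_width']); robot.camera('top')
"
```

```text
[0.52475734 0.13376549 0.05559845] 0.0 0.008696996275342952
[0.52478226 0.13376632 0.0556262 ] 0.0 0.005047842404527502
[0.52482825 0.13376469 0.05564142] 0.0 0.003039070584573981
[0.52480654 0.13378759 0.05564599] 0.0 0.00216628720242701
```

```bash
python3 - <<'E'
from h import *
a,d=robot.camera("scene"); b,_=robot.camera("top")
f=lambda c:cv2.resize(c,(400,400),interpolation=cv2.INTER_CUBIC)
save(np.hstack([f(a[130:230,265:365]),f(b[150:250,120:220])]),"miss.png")
E
```

```text
(no output)
```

View pics/miss.png

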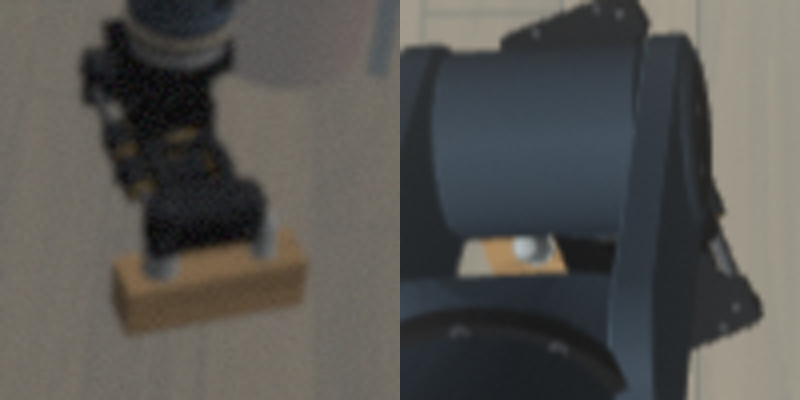

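The crop shows both heads still in the rack, at (160,260) and (265,235). The gripper body appears centred between them, so the fingers closed on nothing. I'll check the TCP against the camera.

```bash
python3 - <<'E'
from h import *
K,D,p,Rm=model("scene")
def proj(P): 
    u=cv2.projectPoints(np.array(P,float).reshape(-1,1,3),cv2.Rodrigues(Rm.T)[0],-Rm.T@p,K,D)[0][:,0]; return u
im,d=robot.camera("scene"); C=cloud("scene",d)
P=[[.5248,.1338,.0477],[.5248,.1338,.067],[.5248,.1338,.118],[.5236,.1358,.071],[.494,.2095,.081]]
for n,u in zip(["tip","grasp","palm","lamp top","plug top"],proj(P)): print(n,u.round(1),"in crop",((u-[265,130])*4).round())
for lo in np.arange(.05,.2,.015):
    q=C.reshape(-1,3); q=q[(q[:,2]>lo)&(q[:,2]<lo+.015)&(np.hypot(q[:,0]-.51,q[:,1]-.16)<.12)]
    if len(q)>3: print(round(lo,3),len(q),"x",q[:,0].min().round(3),q[:,0].max().round(3),"y",q[:,1].min().round(3),q[:,1].max().round(3))
o=robot.get_obs(); print(o["q"])
save(np.hstack([cv2.resize(im[150:225,280:355],(600,600),interpolation=cv2.INTER_CUBIC)]),"miss2.png")
E
```

```text
tip [303.4 196.6] in crop [154. 266.]
grasp [303.8 191.8] in crop [155. 247.]
palm [304.9 178.9] in crop [160. 195.]
lamp top [304.6 190.6] in crop [158. 243.]
plug top [330.6 183.6] in crop [262. 214.]
0.05 73 x 0.495 0.547 y 0.112 0.243
0.065 37 x 0.493 0.539 y 0.122 0.218
0.08 15 x 0.492 0.534 y 0.121 0.214
0.14 86 x 0.457 0.619 y 0.07 0.2
0.155 294 x 0.457 0.621 y 0.069 0.199
0.17 266 x 0.445 0.625 y 0.068 0.202
0.185 516 x 0.447 0.626 y 0.068 0.201
0.2 90 x 0.489 0.549 y 0.096 0.164
[ 4.31190661e-02  6.38609750e-01  1.76367316e+00 -1.69267977e-05
  7.39343627e-01 -3.32611454e-01]
```

View pics/miss2.png

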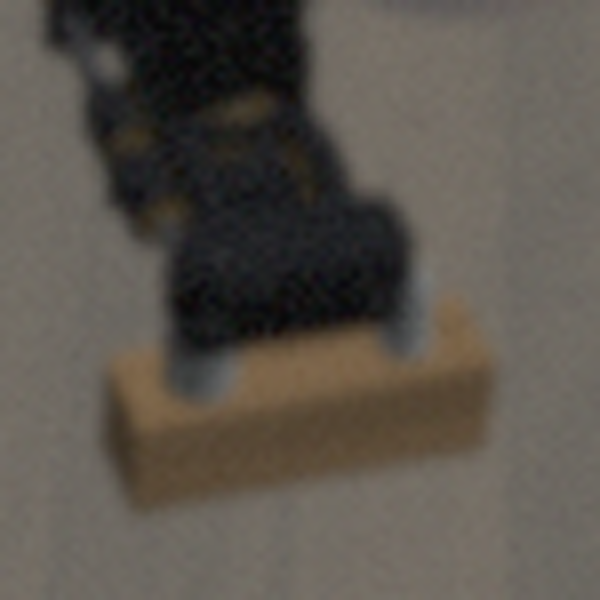

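Emit:
move_arm --motion "-1 0 0 -0.1 0; -1 0 0 -0.2 0; -1 0 0 -0.3 0; -1 0 0 -0.4 0; -1 0 0 -0.5 0; -1 0 0 -0.5 0; 1 0 0 -0.5 0; 1 0 0 -0.5 0; 1 0 0 -0.5 0; 1 0 0 -0.5 0; 1 0 0 -0.5 0"

```text
time: 5.0
position: [0.5242, 0.1337, 0.1546]
tool_rot: [0.563, 0.827, -0.001, -0.001]
ft_force: [0.5, -0.5, -0.2]
grip_width: 0.0261
grip_force: 0.0
```

```bash
python3 - <<'E'
from h import *
K,D,p,Rm=model("scene")
proj=lambda P: cv2.projectPoints(np.array(P,float).reshape(-1,1,3),cv2.Rodrigues(Rm.T)[0],-Rm.T@p,K,D)[0][:,0]
o=robot.get_obs(); print(o["position"],o["grip_width"],o["q"])
im,d=robot.camera("scene"); C=cloud("scene",d)
T=R.from_quat(o["tool_rot"]).as_matrix(); t=o["position"]
big=cv2.resize(im[120:220,260:360],(600,600),interpolation=cv2.INTER_CUBIC)
w=o["grip_width"]/2
for off in([0,-w,.008],[0,w,.008],[0,0,-.062]):
    u=(proj([t+T@off])[0]-[260,120]+.5)*6; print(off,u.round()); cv2.drawMarker(big,tuple(int(v) for v in u),(255,0,0),0,12,1)
save(big,"up.png")
q=C.reshape(-1,3); k=np.hypot(q[:,0]-t[0],q[:,1]-t[1])<.1
for lo in np.arange(.06,.27,.01):
    s=q[k&(q[:,2]>lo)&(q[:,2]<lo+.01)]; s=(s-t)@T
    if len(s): print(round(lo,3),len(s),"toolx",s[:,0].min().round(3),s[:,0].max().round(3),"tooly",s[:,1].min().round(3),s[:,1].max().round(3))
E
```

```text
[0.52416149 0.13368895 0.1545919 ] 0.026064233066356256 [ 4.30678274e-02  4.81807330e-01  1.69273342e+00 -9.48136519e-06
  9.69248959e-01 -3.32621686e-01]
[0, -0.013032116533178128, 0.008] [268. 292.]
[0, 0.013032116533178128, 0.008] [285. 328.]
[0, 0, -0.062] [287. 192.]
0.06 40 toolx -0.012 0.089 tooly -0.003 0.018
0.07 75 toolx -0.012 0.088 tooly -0.014 0.016
0.08 10 toolx 0.077 0.088 tooly -0.003 0.007
0.17 14 toolx -0.01 0.01 tooly -0.016 0.023
0.18 26 toolx -0.012 0.008 tooly -0.02 0.024
0.19 7 toolx -0.011 -0.003 tooly -0.019 -0.012
0.2 1 toolx -0.007 -0.007 tooly -0.011 -0.011
0.23 2 toolx -0.014 -0.011 tooly -0.025 -0.024
0.24 67 toolx -0.038 0.037 tooly -0.082 0.09
0.25 163 toolx -0.039 0.035 tooly -0.086 0.09
0.26 272 toolx -0.039 0.038 tooly -0.086 0.097
```

View pics/up.png

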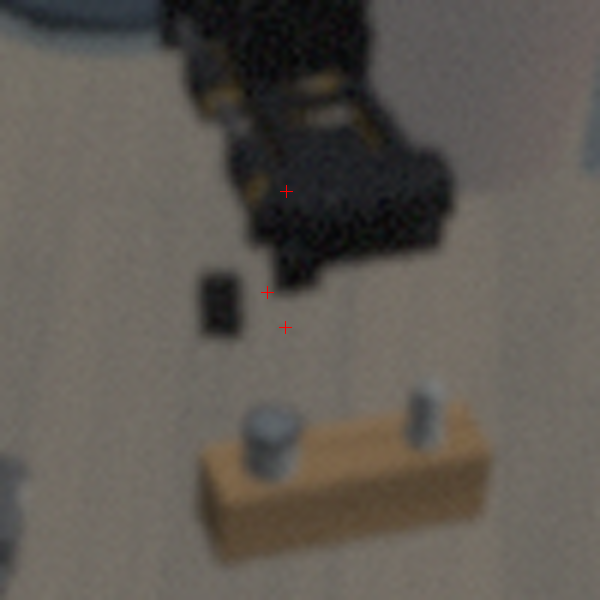

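The picture shows the lamp head still upright at (273,430). The visible fingertip bottom, at (300,290), is clearly above where the reported pose puts it (285,328). The depth agrees: the tips are about 23 mm higher than the reported pose says. I'll measure that offset more closely.

```bash
cat >> h.py <<'E'
def tip(n=6,cam="scene"):
    "observed height of gripper parts near TCP less the height the report gives for the fingertips"
    o=robot.get_obs(); T=R.from_quat(o["tool_rot"]).as_matrix(); t=o["position"]; r=[];b=[];xy=[]
    for i in range(n):
        q=(cloud(cam,robot.camera(cam)[1]).reshape(-1,3)-t)@T
        k=(abs(q[:,0])<.02)&(abs(q[:,1])<.07)&(q[:,2]<.03)&(q[:,2]>-.06)
        k2=(abs(q[:,0])<.045)&(abs(q[:,1])<.1)&(q[:,2]<-.04)&(q[:,2]>-.12)
        r.append(np.sort(q[k,2])[-6:]); b.append(np.sort(q[k2,2])[-10:]); xy.append((q[k2&(q[:,2]<-.09),:2].min(0)+q[k2&(q[:,2]<-.09),:2].max(0))/2)
    print("tip tool-z",np.array(r).round(4).tolist()); print("body front tool-z",np.median(b,axis=0).round(4),"body xy mid",np.mean(xy,axis=0).round(4))
E
python3 -c "
from h import *
tip(); delta(.524,.1355,.034,21.5)"
```

```text
tip tool-z [[-0.0224, -0.0218, -0.0218, -0.0215, -0.0207, -0.0207], [-0.0226, -0.0221, -0.0215, -0.021, -0.0209, -0.0209], [-0.0231, -0.0226, -0.0226, -0.0222, -0.021, -0.0209], [-0.0227, -0.0224, -0.0224, -0.0218, -0.0215, -0.0214], [-0.0223, -0.0221, -0.0219, -0.0218, -0.0215, -0.0203], [-0.0216, -0.0215, -0.0213, -0.0213, -0.0208, -0.02]]
body front tool-z [-0.0805 -0.0796 -0.0789 -0.0784 -0.0777 -0.077  -0.0758 -0.0742 -0.0737
 -0.0575] body xy mid [-0.0009  0.0054]
t 5.35 pos [0.5248 0.1338 0.1555] R [[-0.367, 0.93, -0.0], [0.93, 0.367, -0.0], [0.0, -0.0, -1.0]] q [ 0.04  0.48  1.69 -0.    0.97 -0.33] | shift [ 9.400e-03 -4.000e-04  6.077e-01] turn 0.0002
```

Emit:
move_arm --motion "1 0.007 0 0.1 0; 1 0.007 0 0.2 0; 1 0.007 0 0.3 0; 1 0.007 0 0.4 0; 1 0.007 0 0.48 0; 1 0.007 0 0.54 0; 1 0.007 0 0.58 0; 1 0.007 0 0.6 0; 1 0.007 0 0.617 0; 1 0.007 0 0.617 0; 1 0.007 0 0.617 0"

```text
time: 6.27
position: [0.5248, 0.1351, 0.0327]
tool_rot: [0.563, 0.827, 0.0, 0.0]
ft_force: [0.9, 0.9, 0.2]
grip_width: 0.0869
grip_force: 0.0
```

Emit:
move_arm --motion "-1 0 0 0 0; -1 0 0 0 0; -1 0 0 0 0; -1 0 0 0 0; -1 0 0 0 0; -1 0 0 0 0; -1 0 0 0 0; -1 0 0 0 0; -1 0 0 0 0; -1 0 0 0 0; -1 0 0 0 0; -1 0 0 0 0" --newtons 20

```text
time: 7.27
position: [0.5243, 0.1351, 0.0322]
tool_rot: [0.563, 0.827, -0.0, -0.0]
ft_force: [-0.4, -0.7, 1.1]
grip_width: 0.0276
grip_force: 20.0
```

Emit:
move_arm --motion "-1 0 0 -0.05 0; -1 0 0 -0.12 0; -1 0 0 -0.22 0; -1 0 0 -0.34 0; -1 0 0 -0.46 0; -1 0 0 -0.58 0; -1 0 0 -0.7 0; -1 0 0 -0.8 0; -1 0 0 -0.86 0; -1 0 0 -0.86 0; -1 0 0 -0.86 0" --newtons 30

```text
time: 8.18
position: [0.5244, 0.1351, 0.2052]
tool_rot: [0.563, 0.827, 0.001, 0.001]
ft_force: [-0.3, -0.5, -0.2]
grip_width: 0.0275
grip_force: 30.0
```

```bash
python3 -c "
from h import *
print(robot.get_obs()['grip_width'],robot.get_obs()['grip_force']); delta(.4727,-.1773,.204,21.5)"
```

```text
0.02752131443956407 29.99987483024597
t 8.18 pos [0.5244 0.1351 0.2052] R [[-0.367, 0.93, 0.002], [0.93, 0.367, 0.0], [-0.001, 0.002, -1.0]] q [ 0.05  0.41  1.64 -0.    1.08 -0.33] | shift [-1.358  -0.8139  0.0053] turn 0.0002
```

Emit:
move_arm --motion "-1 -0.1 -0.06 0 0; -1 -0.22 -0.13 0 0; -1 -0.37 -0.22 0 0; -1 -0.52 -0.31 0 0; -1 -0.67 -0.4 0 0; -1 -0.8 -0.48 0 0; -1 -0.9 -0.54 0 0; -1 -0.96 -0.58 0 0; -1 -1 -0.6 0 0"

```text
time: 8.93
position: [0.4845, -0.0964, 0.2029]
tool_rot: [0.564, 0.826, -0.0, -0.002]
ft_force: [0.2, -0.3, -0.8]
grip_width: 0.0272
grip_force: 30.0
```

Emit:
move_arm --motion "-1 -0.06 -0.04 0 0; -1 -0.14 -0.09 0 0; -1 -0.24 -0.15 0 0; -1 -0.31 -0.19 0 0; -1 -0.35 -0.21 0 0; -1 -0.358 -0.214 0 0; -1 -0.358 -0.214 0 0; -1 -0.358 -0.214 0 0; -1 -0.358 -0.214 0 0"

```text
time: 9.68
position: [0.4724, -0.1761, 0.204]
tool_rot: [0.562, 0.827, 0.0, -0.0]
ft_force: [0.0, 0.3, -0.2]
grip_width: 0.0272
grip_force: 30.0
```

```bash
python3 - <<'E'
from h import *
delta(.4727,-.1773,.204,21.5)
o=robot.get_obs(); print(o["grip_width"],o["grip_force"])
K,D,p,Rm=model("scene")
proj=lambda P: cv2.projectPoints(np.array(P,float).reshape(-1,1,3),cv2.Rodrigues(Rm.T)[0],-Rm.T@p,K,D)[0][:,0]
im,d=robot.camera("scene"); u=proj([[.4724,-.1773,.138]])[0]; print(u)
x,y=(u-40).astype(int); big=cv2.resize(im[y-20:y+60,x:x+80],(600,600),interpolation=cv2.INTER_CUBIC)
save(big,"above.png")
P=o["position"]; q=proj([[.4724,-.1773,.138],[P[0],P[1],P[2]+.0128],[P[0],P[1],P[2]-.025]]); print(((q-[x,y-20]+.5)*7.5).round())
E
```

```text
t 9.68 pos [ 0.4724 -0.1761  0.204 ] R [[-0.368, 0.93, -0.001], [0.93, 0.368, 0.001], [0.001, -0.0, -1.0]] q [-0.58  0.37  1.73  0.    1.05 -0.96] | shift [-0.006  -0.0008  0.0002] turn 0.0005
0.027245286201240167 29.999822974205017
[202.35968065 153.23736694]
[[306. 456.]
 [290. 294.]
 [299. 373.]]
```

View pics/above.png

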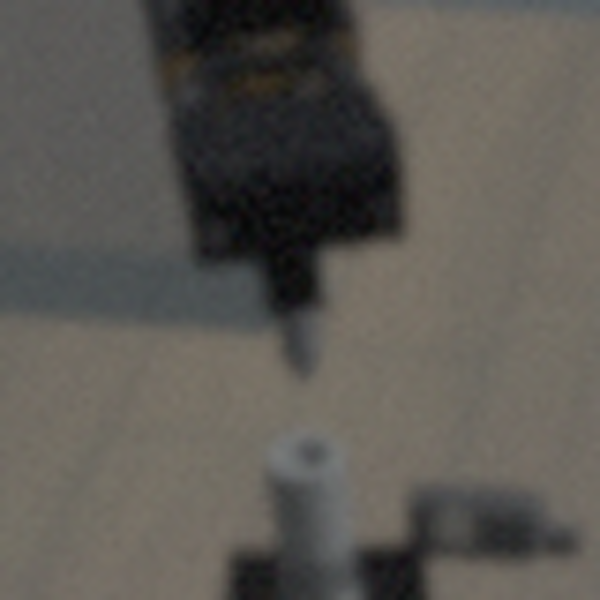

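The stem tip is at (303,375) and the mouth at (308,455), both within 4 px of the enlarged picture from where I projected them. I'll lower it in with force checks.

Emit:
move_arm --motion "-1 -0.004 0 0.05 0; -1 -0.004 0 0.1 0; -1 -0.004 0 0.15 0; -1 -0.004 0 0.19 0; -1 -0.004 0 0.22 0; -1 -0.004 0 0.24 0; -1 -0.004 0 0.255 0; -1 -0.004 0 0.255 0" --newtons 15

```text
time: 10.4
position: [0.4726, -0.1779, 0.1527]
tool_rot: [0.563, 0.827, -0.0, -0.0]
ft_force: [-0.2, 0.6, 0.4]
grip_width: 0.0278
grip_force: 15.0
```

Emit:
move_arm --motion "-1 0 0 0.02 0; -1 0 0 0.04 0; -1 0 0 0.055 0; -1 0 0 0.055 0"

```text
time: 10.73
position: [0.4725, -0.1779, 0.1417]
tool_rot: [0.563, 0.827, -0.0, -0.001]
ft_force: [-0.4, -0.7, -1.1]
grip_width: 0.0276
grip_force: 15.0
```

Emit:
move_arm --motion "-1 0 0 0.025 0; -1 0 0 0.045 0; -1 0 0 0.06 0; -1 0 0 0.07 0; -1 0 0 0.075 0; -1 0 0 0.075 0"

```text
time: 11.23
position: [0.4727, -0.178, 0.127]
tool_rot: [0.563, 0.827, -0.0, -0.0]
ft_force: [0.2, -0.6, -1.6]
grip_width: 0.0274
grip_force: 15.0
```

Emit:
move_arm --motion "-1 0 0 0.005 0; -1 0 0 0.005 0"

```text
time: 11.4
position: [0.4729, -0.1781, 0.1262]
tool_rot: [0.563, 0.827, -0.0, 0.0]
ft_force: [-0.5, 0.6, -0.9]
grip_width: 0.0275
grip_force: 15.0
```

Emit:
move_arm --motion "1 0 0 0 0; 1 0 0 0 0; 1 0 0 0 0; 1 0 0 0 0; 1 0 0 0 0; 1 0 0 0 0; 1 0 0 0 0; 1 0 0 0 0; 1 0 0 0 0; 1 0 0 0 0; 1 0 0 0 0; 1 0 0 0 0"

```text
time: 12.4
position: [0.4728, -0.1781, 0.1262]
tool_rot: [0.563, 0.827, -0.0, -0.0]
ft_force: [0.2, 0.2, -0.4]
grip_width: 0.0859
grip_force: 0.0
```

Emit:
move_arm --motion "1 0 0 -0.1 0; 1 0 0 -0.2 0; 1 0 0 -0.3 0; 1 0 0 -0.4 0; 1 0 0 -0.45 0; 1 0 0 -0.45 0; 1 0 0 -0.45 0"

```text
time: 12.98
position: [0.4729, -0.1781, 0.2165]
tool_rot: [0.563, 0.827, 0.0, 0.001]
ft_force: [-0.2, -0.2, -0.1]
grip_width: 0.0868
grip_force: 0.0
```

```bash
python3 - <<'E'
from h import *
tip(3); delta(.4727,-.178,.096,21.5)
im,d=robot.camera("scene"); x,y=162,133
big=cv2.resize(im[y-10:y+70,x:x+80],(600,600),interpolation=cv2.INTER_CUBIC); save(big,"home.png")
C=cloud("scene",d).reshape(-1,3); k=(np.hypot(C[:,0]-.4724,C[:,1]+.1775)<.02)&(C[:,2]>.14)&(C[:,2]<.18); q=C[k]
print(k.sum(),q[:,2].max(),np.sort(q[:,2])[-15:].round(4),((q.min(0)+q.max(0))/2).round(4))
K,D,p,Rm=model("scene")
P=[[.4724,-.1775,.138],[.4724,-.1775,.164],[.4724,-.1775,.055]]
print(((cv2.projectPoints(np.array(P).reshape(-1,1,3),cv2.Rodrigues(Rm.T)[0],-Rm.T@p,K,D)[0][:,0]-[x,y-10]+.5)*7.5).round())
E
```

```text
tip tool-z [[-0.0218, -0.0211, -0.02, -0.0193, -0.0192, -0.0176], [-0.0205, -0.0201, -0.0201, -0.0199, -0.0196, -0.0194], [-0.0193, -0.0192, -0.0184, -0.018, -0.018, -0.0179]]
body front tool-z [-0.0449 -0.0443 -0.0441 -0.043  -0.0425 -0.0422 -0.0419 -0.0414 -0.0408
 -0.0404] body xy mid [-0.0001  0.0073]
t 13.13 pos [ 0.472  -0.1776  0.2151] R [[-0.367, 0.93, -0.002], [0.93, 0.367, 0.001], [0.002, -0.001, -1.0]] q [-0.58  0.35  1.71 -0.    1.08 -0.96] | shift [-0.0043  0.0032  0.5956] turn 0.0002
101 0.16857065602128518 [0.1653 0.1654 0.1654 0.1657 0.1657 0.1658 0.1658 0.1661 0.1662 0.1668
 0.1672 0.1673 0.1677 0.168  0.1686] [ 0.4739 -0.1776  0.1544]
[[306. 230.]
 [300. 179.]
 [325. 387.]]
```

View pics/home.png

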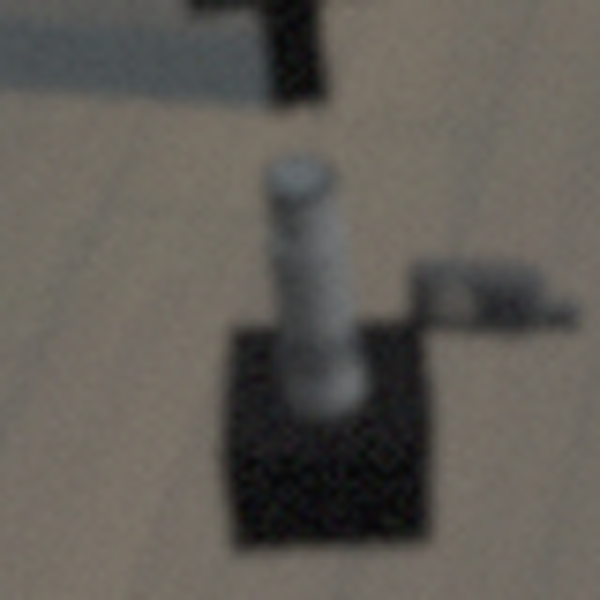

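The lamp head top is at (300,180), against (300,179) predicted for fully home, so it is seated. Next I'll grip the handle just below the rim.

Emit:
move_arm --motion "1 0 0 0.1 0; 1 0 0 0.2 0; 1 0 0 0.3 0; 1 0 0 0.4 0; 1 0 0 0.48 0; 1 0 0 0.53 0; 1 0 0 0.56 0; 1 0 0 0.58 0; 1 0 0 0.598 0; 1 0 0 0.598 0; 1 0 0 0.598 0"

```text
time: 14.1
position: [0.4732, -0.1783, 0.0971]
tool_rot: [0.563, 0.827, 0.0, 0.001]
ft_force: [0.8, 0.3, 0.3]
grip_width: 0.0873
grip_force: 0.0
```

Emit:
move_arm --motion "-1 0 0 0 0; -1 0 0 0 0; -1 0 0 0 0; -1 0 0 0 0; -1 0 0 0 0; -1 0 0 0 0; -1 0 0 0 0; -1 0 0 0 0; -1 0 0 0 0; -1 0 0 0 0; -1 0 0 0 0; -1 0 0 0 0" --newtons 30

```text
time: 15.1
position: [0.4727, -0.1781, 0.0966]
tool_rot: [0.563, 0.827, -0.0, -0.0]
ft_force: [-0.0, -0.8, 0.2]
grip_width: 0.0306
grip_force: 30.0
```

Emit:
move_arm --motion "-1 0 0 -0.03 0; -1 0 0 -0.06 0; -1 0 0 -0.09 0; -1 0 0 -0.12 0; -1 0 0 -0.145 0; -1 0 0 -0.16 0; -1 0 0 -0.16 0; -1 0 0 -0.16 0"

```text
time: 15.77
position: [0.4729, -0.1781, 0.1289]
tool_rot: [0.563, 0.827, 0.0, 0.0]
ft_force: [-0.0, -0.7, -1.0]
grip_width: 0.0304
grip_force: 30.0
```

```bash
cat >> h.py <<'E'
def torch(cam="scene",half=.012,lo=-.06,hi=.13):
    "axis of the bright cylinder near the tool, from depth points in the tool's xz plane"
    o=robot.get_obs(); T=R.from_quat(o["tool_rot"]).as_matrix(); t=o["position"]; im,d=robot.camera(cam)
    g=im.max(2).reshape(-1); q=(cloud(cam,d).reshape(-1,3)-t)@T
    k=(abs(q[:,1])<.02)&(abs(q[:,0])<.14)&(q[:,2]>lo)&(q[:,2]<hi)&(q@T.T+t)[:,2].__gt__(.065)
    q=q[k]; print("t",round(o["time"],2),"pos",o["position"].round(4),"f",o["ft_force"].round(1),"w",round(o["grip_width"],4),o["grip_force"].round(1),"n",len(q))
    return q,g[k]
E
python3 - <<'E'
from h import *
q,g=torch()
print("z range world", (robot.get_obs()["position"][2]-q[:,2]).min(), "x mid by z:")
for z in np.arange(-.06,.05,.01):
    s=q[(q[:,2]>z)&(q[:,2]<z+.01)]
    if len(s): print(round(z,2),len(s),s[:,0].min().round(3),s[:,0].max().round(3),s[:,1].min().round(3),s[:,1].max().round(3))
E
```

```text
Traceback (most recent call last):
  File "h.py", line 39, in torch
    q=q[k]; print("t",round(o["time"],2),"pos",o["position"].round(4),"f",o["ft_force"].round(1),"w",round(o["grip_width"],4),o["grip_force"].round(1),"n",len(q))
                                                                                                                              ^^^^^^^^^^^^^^^^^^^^^
AttributeError: 'float' object has no attribute 'round'
```

Emit:
move_arm --motion "-1 0.02 0 -0.002 0; -1 0.04 0 -0.003 0; -1 0.06 0 -0.005 0; -1 0.08 0 -0.006 0; -1 0.112 0 -0.005 0; -1 0.144 0 -0.003 0; -1 0.175 0 0.002 0; -1 0.206 0 0.008 0; -1 0.206 0 0.008 0" --newtons 15

```text
time: 16.57
position: [0.4567, -0.1381, 0.1269]
tool_rot: [0.562, 0.827, 0.0, -0.001]
ft_force: [-0.9, -0.7, -1.1]
grip_width: 0.0306
grip_force: 15.0
```

```bash
sed -i 's/o\["grip_force"\].round(1)/round(o["grip_force"],1)/' h.py
python3 - <<'E'
from h import *
q,g=torch()
for z in np.arange(-.06,.06,.01):
    s=q[(q[:,2]>z)&(q[:,2]<z+.01)]
    if len(s): print(round(z,2),len(s),s[:,0].min().round(3),s[:,0].max().round(3),s[:,1].min().round(3),s[:,1].max().round(3))
im,d=robot.camera("scene"); save(cv2.resize(im[100:220,150:270],(600,600),interpolation=cv2.INTER_CUBIC),"tilt1.png")
E
```

```text
t 16.57 pos [ 0.4567 -0.1381  0.1269] f [-0.9 -0.7 -1.1] w 0.0306 15.0 n 261
-0.04 2 -0.01 -0.002 0.012 0.02
-0.03 14 -0.022 0.012 0.003 0.02
-0.02 26 -0.025 -0.006 -0.01 0.018
-0.01 31 -0.03 0.0 -0.002 0.02
0.0 30 -0.034 -0.003 -0.006 0.016
0.01 31 -0.04 -0.007 -0.005 0.019
0.02 29 -0.041 -0.007 0.001 0.019
0.03 33 -0.046 -0.015 -0.003 0.016
0.04 31 -0.052 -0.019 -0.006 0.018
0.05 29 -0.054 -0.023 -0.002 0.017
```

View pics/tilt1.png

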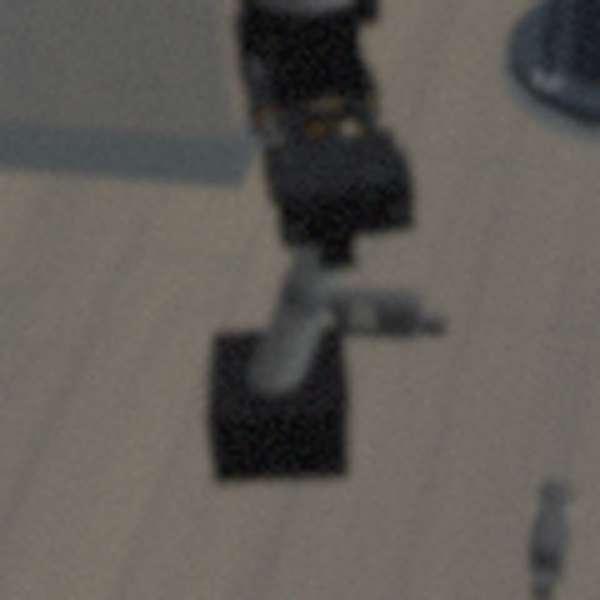

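The torch is leaning as planned: its foot is on the well's edge at about (270,385) and the tilt is about 19°. I'll carry on along the arc.

Emit:
move_arm --motion "-1 0.035 0 0.01 0; -1 0.069 0 0.022 0; -1 0.102 0 0.036 0; -1 0.135 0 0.052 0; -1 0.166 0 0.072 0; -1 0.196 0 0.092 0; -1 0.217 0 0.11 0; -1 0.217 0 0.11 0; -1 0.217 0 0.11 0"

```text
time: 17.42
position: [0.4412, -0.0987, 0.1046]
tool_rot: [0.562, 0.827, 0.0, -0.001]
ft_force: [-0.0, -0.3, -2.7]
grip_width: 0.0303
grip_force: 15.0
```

```bash
cat >> h.py <<'E'
def lean():
    q,_=torch(hi=.10); c=[]
    for z in np.arange(0,.1,.006):
        s=q[(q[:,2]>z)&(q[:,2]<z+.006)]
        if len(s)>5: c.append([z+.003,(np.sort(s[:,0])[:2].mean()+np.sort(s[:,0])[-2:].mean())/2,np.ptp(s[:,0]),len(s)])
    c=np.array(c); print(c.round(3).tolist())
    k=np.abs(c[:,2]-np.median(c[:,2]))<.008
    print("lean deg",np.degrees(np.arctan(-np.polyfit(c[k,0],c[k,1],1)[0])))
E
python3 -c "
from h import *
lean()"
```

```text
t 17.42 pos [ 0.4412 -0.0987  0.1046] f [-0.  -0.3 -2.7] w 0.0303 15.0 n 314
[[0.003, -0.047, 0.043, 30.0], [0.009, -0.051, 0.043, 24.0], [0.015, -0.058, 0.05, 32.0], [0.021, -0.067, 0.044, 28.0], [0.027, -0.075, 0.043, 28.0], [0.033, -0.079, 0.039, 23.0], [0.039, -0.083, 0.037, 14.0]]
lean deg 46.81404407607953
```

Emit:
move_arm --motion "-1 0 0 0 0; -1 0 0 0 0; -1 0 0 0 0; -1 0 0 -0.01 0; -1 0 0 -0.03 0; -1 0 0 -0.06 0; -1 0 0 -0.1 0; -1 0 0 -0.15 0; -1 0 0 -0.2 0; -1 0 0 -0.24 0; -1 0 0 -0.26 0; -1 0 0 -0.26 0" --newtons 60

```text
time: 18.47
position: [0.4425, -0.0997, 0.1583]
tool_rot: [0.563, 0.827, 0.0, 0.001]
ft_force: [-0.1, -0.6, -3.2]
grip_width: 0.03
grip_force: 60.0
```

Emit:
move_arm --motion "-1 0 0 -0.04 0; -1 0 0 -0.1 0; -1 0 0 -0.18 0; -1 0 0 -0.27 0; -1 0 0 -0.36 0; -1 0 0 -0.43 0; -1 0 0 -0.48 0; -1 0 0 -0.5 0; -1 0 0 -0.5 0; -1 0 0 -0.5 0; -1 0 0 -0.5 0"

```text
time: 19.38
position: [0.441, -0.099, 0.2562]
tool_rot: [0.563, 0.827, -0.0, -0.001]
ft_force: [0.0, -0.4, -1.9]
grip_width: 0.0299
grip_force: 60.0
```

```bash
python3 - <<'E'
from h import *
lean()
o=robot.get_obs(); q,_=torch(); print("lowest z near tool", np.sort(o["position"][2]-q[:,2])[:5])
im,d=robot.camera("scene"); save(cv2.resize(im[70:190,150:270],(600,600),interpolation=cv2.INTER_CUBIC),"final.png")
E
```

```text
t 19.38 pos [ 0.441  -0.099   0.2562] f [ 0.  -0.4 -1.9] w 0.0299 60.0 n 421
[[0.003, -0.044, 0.044, 35.0], [0.009, -0.051, 0.044, 40.0], [0.015, -0.057, 0.039, 27.0], [0.021, -0.065, 0.049, 37.0], [0.027, -0.069, 0.046, 26.0], [0.033, -0.075, 0.052, 41.0], [0.039, -0.083, 0.034, 23.0], [0.045, -0.082, 0.026, 13.0], [0.051, -0.084, 0.012, 6.0]]
lean deg 46.11929979301992
t 19.43 pos [ 0.4411 -0.0991  0.2561] f [-1.1  0.2 -1.9] w 0.0301 60.0 n 428
lowest z near tool [0.1977238  0.20441823 0.20586908 0.20622256 0.206888  ]
```

View pics/final.png

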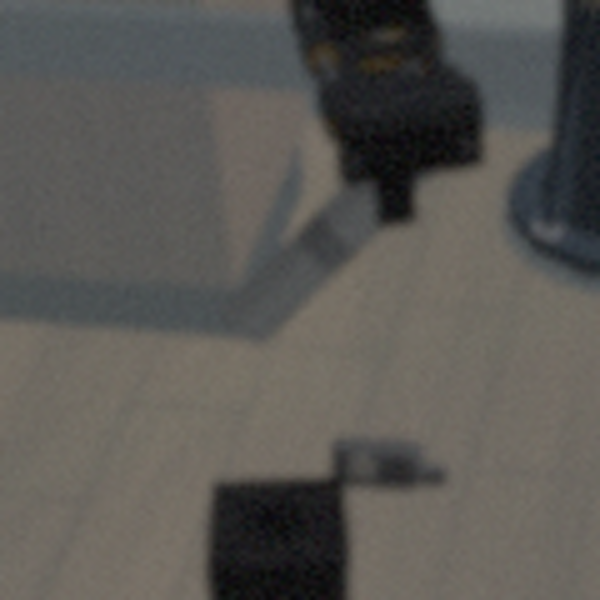

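The torch hangs free, leaning about 46° with its foot at about (250,325), roughly 0.2 m up. The measured weight of 1.9 N matches handle plus head. The gripper hides the lamp head from this camera, so I'll check for its top in the depth images and check for creep before handing in.

```bash
python3 - <<'E'
from h import *
for i in range(6): robot.camera("scene")
lean()
o=robot.get_obs(); T=R.from_quat(o["tool_rot"]).as_matrix(); t=o["position"]
a=np.radians(46); ax=np.array([np.sin(a),0,-np.cos(a)])
for cam in("scene","top"):
    q=(cloud(cam,robot.camera(cam)[1]).reshape(-1,3)-t)@T
    k=(abs(q[:,1])<.016)&(q[:,0]>.012)&(q[:,0]<.06)&(q[:,2]<0)&(q[:,2]>-.08); s=q[k]
    print(cam,len(s),(s[np.argsort(-(s@ax))[:8]]).round(3).tolist(), np.sort(s@ax)[-8:].round(3))
q,_=torch(hi=.1); print("foot along axis",np.sort(q@ax)[:6].round(3)); print(o["joint_velocities"].round(3))
E
```

```text
t 19.83 pos [ 0.4417 -0.0994  0.2569] f [-0.8  0.2 -2.1] w 0.03 60.0 n 435
[[0.003, -0.043, 0.048, 34.0], [0.009, -0.049, 0.049, 35.0], [0.015, -0.057, 0.045, 37.0], [0.021, -0.067, 0.041, 32.0], [0.027, -0.072, 0.039, 31.0], [0.033, -0.079, 0.041, 36.0], [0.039, -0.082, 0.039, 23.0], [0.045, -0.084, 0.026, 16.0]]
lean deg 48.98874067657288
scene 6 [[0.02, 0.016, -0.042], [0.018, 0.014, -0.042], [0.015, 0.013, -0.041], [0.018, 0.014, -0.038], [0.015, 0.015, -0.039], [0.015, 0.013, -0.035]] [0.035 0.038 0.039 0.04  0.042 0.044]
top 0 [] []
t 19.98 pos [ 0.4418 -0.0994  0.2571] f [ 0.2 -0.  -2.2] w 0.0303 60.0 n 431
foot along axis [-0.1   -0.1   -0.099 -0.098 -0.098 -0.098]
[-0.    -0.001 -0.     0.001  0.     0.001]
```

```bash
python3 -c "
from rig import robot
print(robot.hand_in())"
```

```text
the job is handed in; nothing more can be done
None
```

I handed the job in at about 20 s: the arm is holding the assembled torch still by the handle, leaning about 46–49°, its lowest point about 0.2 m above the desk; the head measured home in the stand, but the gripper partly hid it in the final pose.

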